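# Clear the feed pot from a counting disc and take off its hub cap

## Robot

A 7-joint arm with a two-finger parallel gripper is mounted at the origin on the work surface. World frame = base frame: x ahead of the robot, y to its left, z up, the work surface at z = 0. Lengths are in mm, angles in rad, forces in N, time in s.
With the tool pointing down it reaches from about 350 to 900 mm from the base axis. Payload 7.2 kg.
Tool frame: the origin (TCP) lies on the centre line of the jaws, within the pads' length; the fingertips stand bot.tip_reach ahead of it and the grasp point (between the pads) lies 8 mm behind it (bot.tip_reach is the distance from the TCP to the fingertips, in mm); z points along the fingers, y is the direction in which the jaws open and shut (so a half turn about z gives the same grasp; the last joint's range is limited). The gripper opens to 85 mm and grips with 20 to 120 N. Pads are 22 mm wide; open, the fingers measure 114 mm over their backs; the gripper's body (76 mm by 85 mm) begins 54 mm behind the grasp point. The pads swing forward as they close: fully open they stand 13 mm farther back than shut.
Start: joints at [-1.182, 0.411, -0.013, 1.596, 0.006, 1.134, -0.082], TCP at [275.683, 560.916, 242.297] pointing down, gripper open.
Joint ranges: [-2.95, 2.95], [-0.29, 1.99], [-1.47, 1.44], [0.14, 2.54], [-1.03, 4.17], [0.13, 1.85], [-2.86, 2.86]. Speed limits (rad/s): [2.39, 2.39, 3.01, 3.01, 3.14, 3.14, 3.14].

## Interface

Orientations are given as a unit quaternion [x, y, z, w].
In Python, from cell import bot, eyes gives the robot as it stands. The module is installed in compiled form; this text tells all that it offers.
- The arm moves only by the tool apply_moves, never from a script. Its argument "steps" is a list of rows, each a list of 7 numbers: the opening, from -1 (shut) to 1 (fully open), then the shift along the tool's x, y, z in cm, then the turn, a rotation vector about the tool's x, y, z in degrees. In form: [[claw, x, y, z, wx, wy, wz], ...]. A call has 1 to 10 rows; each row shifts and turns the commanded pose from where the row before left it, along the tool's axes as they then stand; what a row does not reach is not made up. A row lasts 1/10 s, in which the tool goes at most 50 mm and 8.59 degrees, less where a joint would pass 70% of its speed; a pose out of reach is approached as far as the arm can. A call is refused whole if a number of a shift passes 5 or a number of a turn 8.59, either way. A call with a gripper value outside its range is refused whole. The fingers move at their own pace and stop on an object; "newtons" is the grip in N (left out, the last holds). Time passes only in rows, so rows that do not move let the fingers close. It gives the time, the measured TCP pose, the force and the opening at its end, in the units of the state.
- bot.state(): the state, without advancing time (a new reading comes with each control period).
- eyes.read_camera(name): name is "scene" or "top" or "wrist"; returns a dict with "img" (480x640x3 uint8, red, green, blue), "mtx" (3x3 intrinsics, pixels), "cam_to_world" (4x4, takes a point from camera to world coordinates). Camera axes: x right, y up, looking along -z (the intrinsics and any distortion apply to the point x, -y, -z); pixel columns grow to the right and rows downward; lengths in mm; the calibration is good to about 2 mm. A picture is of the moment at which its call begins. There is no depth.
- bot.job_done(): hands the job in, once; it reports no verdict.
The state is a dict: "time": time; "joints": joint angles; "joint_velocities": joint speeds; "joint_efforts": joint torques, N m; "tool_pos": TCP position; "tool_rot": TCP orientation; "force": force on the tool from outside, world axes, zero at the start; "ft_torque": the same for the moment, N m; "width": finger opening in mm.
Only numpy, scipy, OpenCV 4.12 (cv2) and the standard library are available. Lean on these libraries where they do the work, as an engineer would, in place of code of your own. Each camera call takes 0.05 s, during which the arm holds its last target.

## Task

This capsule counter has two discs and one feed pot, and the disc under the pot's chute is due for cleaning: slide the pot, flat on the deck without lifting or tipping it, across to the empty blue ring, so that it stands inside the ring with its chute over the other disc's hub cap. Then unscrew the hub cap of the disc you have just cleared and lift it off: it may have a right-hand or a left-hand thread, so if it will not loosen one way, do not force it but try the other. Finish holding the cap still and upright in the gripper about 10 cm above its disc, and leave the other cap and the things standing around as they are.

Things in the scene. Friction and masses are not known exactly. Their poses are not given: they have to be found in the camera images.
- machine: twin-disc capsule counter: fixed stainless cabinet, 470 mm deep (its x) by 670 mm wide (its y), flat deck 130 mm above the work surface. Origin on the work surface under its centre; x points away from the operator's side, z up. The discs lie at x 0, y -145 and +145 mm; the pot marks at x -172, y -145 and +145 mm. The deck between the marks is clear: the pot can go straight across.
- pot: loose round stainless feed pot, radius 42 mm, rim 80 mm high, on a white nylon glide foot of radius 48 mm, 0.4 to 0.75 kg, with capsules fixed in it. A chute 40 mm wide runs along its +x to 195 mm from the axis, 60 to 78 mm above the deck, 9 mm over a seated cap. Origin: axis, underside (on the deck). Starts on mark_a, chute over that side's disc, x within 5 degrees of the machine's x.
- pot_handle (a point): middle of the pot's black grab bar, on the pot's axis 105 mm above the underside: a straight bar along the pot's x, 86 mm long, 12 mm wide (y), 10 mm high, 20 mm clear above the rim
- chute_tip (a point): point on the underside of the chute, 172 mm from the pot's axis along its +x, 23 mm short of the chute's end; lies over a disc's axis when the pot stands right
- mark_a: flat blue painted ring on the deck (inner radius 54 mm, outer 59 mm) on which the pot stands at the start; origin at its centre on the deck. The disc 172 mm from it along the machine's x is the one to be opened.
- mark_b: the other, empty blue ring of the same size, 290 mm from mark_a along the machine's y (to either side); the pot must end here
- hub_a: one of the two discs, beside either mark: aluminium, 196 mm across, 12 mm thick, fixed (locked, does not turn), within a fixed low ring (up to 125 mm radius and 22 mm high with its clamps). Origin: its axis at deck level. Its cap's seat is 15 mm above the origin; the threaded spindle inside the cap ends 30 mm above it. Its yaw means nothing.
- hub_b: the other disc, beside the other mark, same looks and sizes
- cap_a: loose round hub cap on hub_a: 48 mm across, 36 mm tall, 150 g, fluted black grip from 18 to 36 mm above its underside, steel skirt below (47 mm across), white index line on top. Origin: axis, underside; z up, x to the line. Starts screwed on with about 2 mm of play. Loosened, it is free after 50 to 70 degrees of turn, then lifts straight off; past 130 degrees it can catch again.
- cap_b: the cap on hub_b, same looks and sizes. One of the two caps loosens anticlockwise seen from above, the other clockwise; nothing visible shows which. Turned the wrong way a cap meets a solid stop within 15 degrees.
- jar: white plastic jar, 48 mm across, 62 mm tall, on the deck beyond and between the discs; origin under its centre
- amber_bottle: amber bottle with white cap, 56 mm across, 100 mm tall, on the work surface left (+y) of the machine; origin under its centre
- brush: cleaning brush, 190 mm long, lying on the work surface right (-y) of the machine

How it is judged:
By the outcome, as a careful person would: the job done as asked, in the order asked, and still so for the second after the job is handed in, while the arm keeps its last pose, push and grip.
It also fails if it takes over 61 s, if anything falls off the work surface, if the arm or the gripper's body presses on something with over 40 N, if the wrist force passes 120 N, or if a joint passes its speed limit or range.

## Working session

There is one attempt and no reset: what is moved stays moved. The work goes in short steps, Python scripts to look and compute and a tool call to move; the robot and the scene stay as the last step left them, time stands still between calls to the robot, and variables do not carry over. Pictures are saved under pics/ and viewed, and the job is handed in when it is done.

Besides the shell and the picture viewer there is one more tool, called after ">>>" in YAML: its name, and indented under it one key for each argument. apply_moves: Moves the arm, as the interface text tells. Its arguments: {"type":"object","properties":{"steps":{"type":"array","items":{"type":"array","items":{"type":"number"}}},"newtons":{"type":"number"}},"required":["steps"]}

```bash
mkdir -p pics; python3 - <<'E'
from cell import bot, eyes
import cv2
print(bot.state(), bot.tip_reach)
for n in ["scene","top","wrist"]:
    d=eyes.read_camera(n); cv2.imwrite(f"pics/{n}0.png",d["img"][:,:,::-1]); print(n,d["mtx"].tolist(),d["cam_to_world"].round(3).tolist(),[k for k in d])
    import pickle; pickle.dump(d,open(f"{n}0.pkl","wb"))
E
```

```text
{'time': 0.0, 'joints': array([-1.18219871,  0.41189151, -0.01271624,  1.59708772,  0.00560443,
        1.13425437, -0.08218699]), 'joint_velocities': array([-0.00028955, -0.00106086, -0.0005288 ,  0.00046129, -0.00087198,
       -0.00049016,  0.00013729]), 'joint_efforts': array([-7.75006811e-04, -6.00629282e+01,  6.81748409e-01, -2.99416727e+01,
        1.38753030e-02,  1.09366697e-02,  2.76992415e-05]), 'tool_pos': array([275.49422055, 560.46507339, 241.44036302]), 'tool_rot': array([ 2.26396892e-01,  9.74034806e-01, -7.92905851e-04, -1.24692004e-04]), 'force': array([-0.12225767, -0.26478243,  0.1087922 ]), 'ft_torque': array([ 0.01686993, -0.06411929,  0.02171382]), 'width': 85.632212728262} 11.0
scene [[433.05313568553834, 0.0, 319.3535643075811], [0.0, 433.05313568553834, 242.68025388457968], [0.0, 0.0, 1.0]] [[-0.39, -0.672, 0.629, 1411.703], [0.921, -0.277, 0.276, 345.554], [-0.011, 0.687, 0.727, 1047.784], [0.0, 0.0, 0.0, 1.0]] ['img', 'mtx', 'cam_to_world']
top [[581.7573528608414, 0.0, 314.88823451446916], [0.0, 581.7573528608414, 248.86576920189026], [0.0, 0.0, 1.0]] [[0.018, 0.974, -0.228, 274.418], [-1.0, 0.016, -0.009, -19.192], [-0.005, 0.228, 0.974, 1677.542], [0.0, 0.0, 0.0, 1.0]] ['img', 'mtx', 'cam_to_world']
wrist [[345.99231255978526, 0.0, 314.49785484675203], [0.0, 345.99231255978526, 236.86277926499616], [0.0, 0.0, 1.0]] [[0.441, -0.866, -0.237, 215.075], [0.898, 0.425, 0.118, 589.58], [-0.002, -0.265, 0.964, 373.412], [0.0, 0.0, 0.0, 1.0]] ['img', 'mtx', 'cam_to_world']
```

View pics/top0.png

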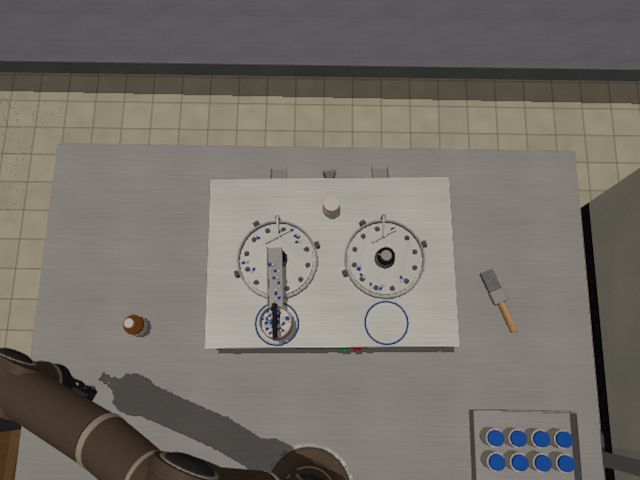

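View pics/scene0.png

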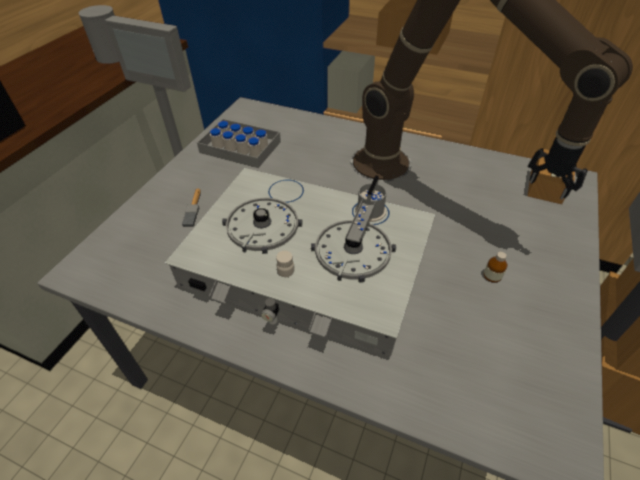

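View pics/wrist0.png

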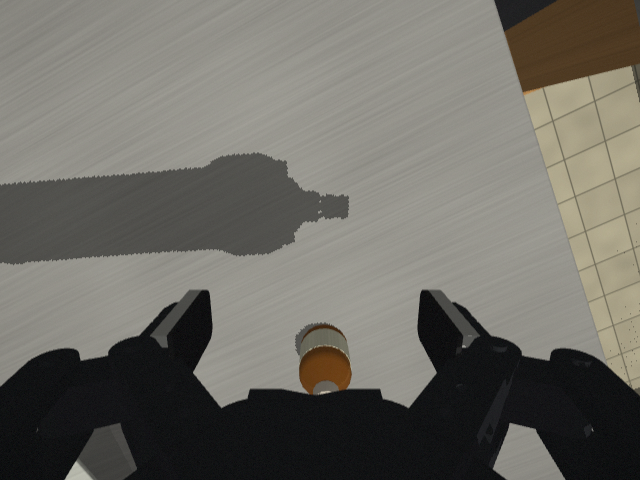

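```bash
cat > h.py <<'E'
import numpy as np, cv2, pickle
def ray(d,u,v,z):
    K=d["mtx"];T=d["cam_to_world"]
    p=np.array([(u-K[0,2])/K[0,0],-(v-K[1,2])/K[1,1],-1.0])
    w=T[:3,:3]@p; o=T[:3,3]
    return o+w*(z-o[2])/w[2]
def proj(d,P):
    K=d["mtx"];T=d["cam_to_world"]
    c=T[:3,:3].T@(np.array(P,float)-T[:3,3])
    return np.array([K[0,0]*c[0]/-c[2]+K[0,2],K[1,1]*-c[1]/-c[2]+K[1,2]])
def circfit(P):
    A=np.c_[2*P[:,:2],np.ones(len(P))];b=(P[:,:2]**2).sum(1)
    s=np.linalg.lstsq(A,b,rcond=None)[0];return s[0],s[1],np.sqrt(s[2]+s[0]**2+s[1]**2)
E
python3 - <<'E'
from h import *
d=pickle.load(open("top0.pkl","rb"));im=d["img"].astype(int)
m=(im[:,:,2]-im[:,:,0]>50)
for lo,hi,n in [(350,420,'B'),(240,310,'A')]:
    vs,us=np.nonzero(m[295:350,lo:hi]);vs+=295;us+=lo
    P=np.array([ray(d,u,v,130) for u,v in zip(us,vs)])
    if n=='A':
        c=P.mean(0);
        for _ in range(20):
            r=np.hypot(*(P-c)[:,:2].T); k=(r>51)&(r<62); x=circfit(P[k]); c=np.array([x[0],x[1],130])
        print(k.sum())
    print(n,circfit(P if n=='B' else P[k]),len(P))
img=d["img"][:,:,::-1]
cv2.imwrite("pics/c1.png",cv2.resize(img[205:350,225:325],None,fx=4,fy=4,interpolation=cv2.INTER_CUBIC))
cv2.imwrite("pics/c2.png",cv2.resize(img[205:350,335:435],None,fx=4,fy=4,interpolation=cv2.INTER_CUBIC))
E
```

```text
B (np.float64(439.4178100452983), np.float64(-197.69767941454697), np.float64(56.37825440334545)) 101
92
A (np.float64(432.2203200522198), np.float64(92.56610596414475), np.float64(56.431846395762086)) 170
```

View pics/c1.png

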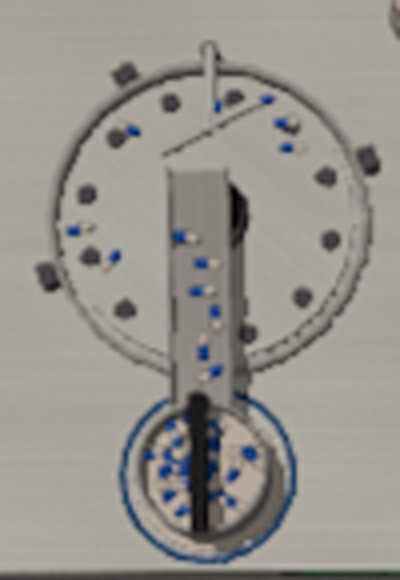

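View pics/c2.png

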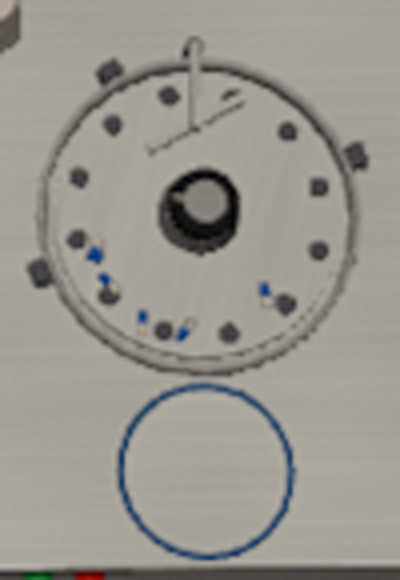

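```bash
python3 - <<'E'
from h import *
d=pickle.load(open("top0.pkl","rb"))
f=lambda x,y,z:ray(d,225+(x+.5)/4-.5,205+(y+.5)/4-.5,z)[:2].round(1)
print("bar",f(199,396,240),f(199,530,240))
print("bar ends incl height; chute L far/near",f(168,171,208),f(173,400,208),"R",f(227,172,208),f(233,400,208))
print("rim l/r",f(139,468,210),f(271,468,210))
# check predicted
for n,P in [("capB top",(611.4,-193.4,130+15+36)),("hubB",(611.4,-193.4,142)),("potA handle",(432.2,92.6,240))]: print(n,proj(d,P))
from cell import bot
E
python3 -c "
import cv2;im=cv2.imread('pics/scene0.png');cv2.imwrite('pics/c3.png',cv2.resize(im[165:290,300:440],None,fx=5,fy=4.8,interpolation=2))"
```

```text
bar [469.4  91.7] [386.9  88.9]
bar ends incl height; chute L far/near [620.2 119.2] [470.9 110.6] R [620.1  80.9] [471.6  72.5]
rim l/r [427.3 130.2] [428.8  47.1]
capB top [385.95010346 254.89069044]
hubB [384.29960203 258.03816819]
potA handle [273.49180253 318.61810314]
```

View pics/c3.png

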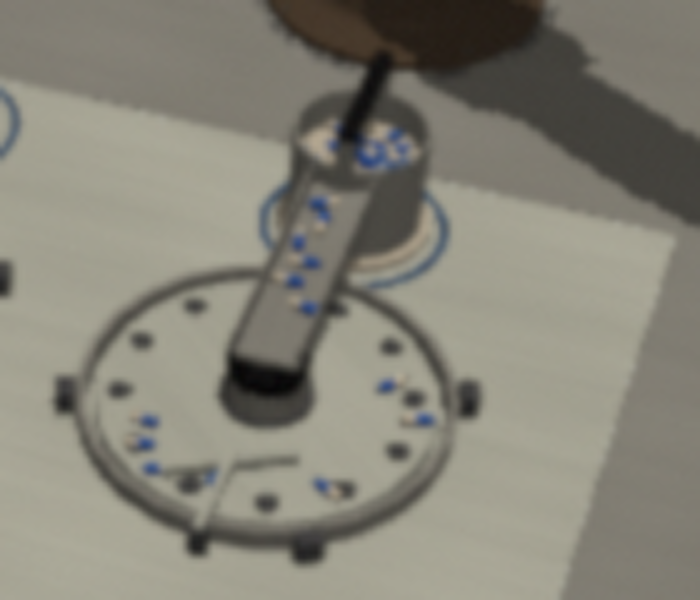

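>>> apply_moves:
  steps:
    - [1, 0, 0, -1.2, 0, 0, -5.8]
    - [1, 0, 0, -1.2, 0, 0, -5.8]
    - [1, 0, 0, -1.2, 0, 0, -5.8]
    - [1, 0, 0, -1.2, 0, 0, -5.8]
    - [1, 0, 0, -1.2, 0, 0, -5.8]

```text
time: 0.65
tool_pos: [275.6, 560.7, 302.4]
tool_rot: [-0.027, 1.0, -0.0, -0.0]
force: [-0.5, 1.2, -0.4]
width: 85.5
```

```bash
cat >> h.py <<'E'
from scipy.spatial.transform import Rotation as R
def where(s,target=None):
    r=R.from_quat(s["tool_rot"]).as_matrix()
    print("t %.2f pos %s yawY %.2f tilt %.2f F %s T %s w %.1f"%(s["time"],s["tool_pos"].round(1),np.degrees(np.arctan2(r[1,1],r[0,1])),np.degrees(np.arccos(-r[2,2])),s["force"].round(1),s["ft_torque"].round(2),s["width"]),"j",s["joints"].round(2))
    if target is not None: print("tool shift cm",(r.T@(np.array(target)-s["tool_pos"])/10).round(2))
E
python3 - <<'E'
from h import *; from cell import bot
where(bot.state(),(428.3,90,300))
E
```

```text
t 0.65 pos [275.6 560.7 302.4] yawY 93.07 tilt 0.04 F [-0.5  1.2 -0.4] T [ 0.02 -0.02  0.01] w 85.5 j [-1.11  0.37 -0.11  1.51  0.04  1.26  0.4 ]
tool shift cm [-12.73 -47.82   0.27]
```

>>> apply_moves:
  steps:
    - [1, -1.2, -4.6, 0, 0, 0, 0]
    - [1, -1.2, -4.6, 0, 0, 0, 0]
    - [1, -1.2, -4.6, 0, 0, 0, 0]
    - [1, -1.2, -4.6, 0, 0, 0, 0]
    - [1, -1.2, -4.6, 0, 0, 0, 0]
    - [1, -1.2, -4.6, 0, 0, 0, 0]
    - [1, -1.2, -4.6, 0, 0, 0, 0]
    - [1, -1.2, -4.6, 0, 0, 0, 0]
    - [1, -1.9, -4.6, 0, 0, 0, 0]
    - [1, -1.2, -4.6, 0, 0, 0, 0]

```text
time: 1.65
tool_pos: [425.9, 105.7, 302.5]
tool_rot: [-0.025, 1.0, 0.0, 0.0]
force: [0.9, 0.2, 0.0]
width: 85.7
```

>>> apply_moves:
  steps:
    - [1, 0, -1.8, 0, 0, 0, 0]
    - [1, 0, 0, 0, 0, 0, 0]

```text
time: 1.85
tool_pos: [426.3, 86.6, 302.3]
tool_rot: [-0.022, 1.0, -0.0, 0.0]
force: [0.5, 0.9, -0.4]
width: 85.3
```

```bash
python3 - <<'E'
from h import *; from cell import bot,eyes
d=eyes.read_camera("wrist");cv2.imwrite("pics/w1.png",d["img"][:,:,::-1]);pickle.dump(d,open("w1.pkl","wb"))
where(bot.state(),(428.3,90,300))
E
```

```text
t 1.90 pos [426.1  88.9 302.3] yawY 92.67 tilt 0.02 F [ 0.3 -0.1 -0.6] T [ 0.04  0.01 -0.02] w 85.1 j [-0.53  0.02  0.22  1.95 -0.    1.17  1.31]
tool shift cm [-0.23  0.1   0.23]
```

View pics/w1.png

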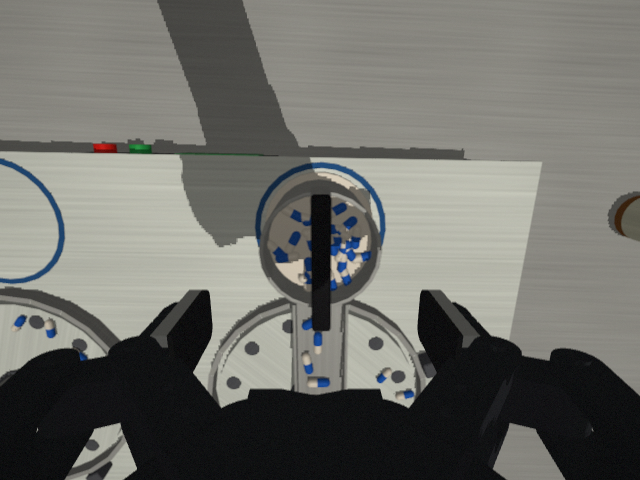

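```bash
python3 - <<'E'
from h import *
d=pickle.load(open("w1.pkl","rb"))
a,b=ray(d,320.5,196,240),ray(d,320.5,330,240)
print(a,b,(a+b)/2,np.degrees(np.arctan2(*(b-a)[:2][::-1])))
l,r=ray(d,262,245,210),ray(d,381,245,210);print("rim",l,r)
for z,e in[(208,((298,385),(345,385))),(208,((297,330),(344,330)))]: print([ray(d,*q,z).round(1) for q in e])
im=d["img"].astype(int);m=im[:,:,2]-im[:,:,0]>50
vs,us=np.nonzero(m);P=np.array([ray(d,u,v,130) for u,v in zip(us,vs)])
c=np.array([432.2,92.6]);
for _ in range(15):
    r=np.hypot(*(P[:,:2]-c).T);k=(r>52)&(r<61);x=circfit(P[k]);c=np.array(x[:2])
print("ringA",x,k.sum())
c=np.array([439.4,-197.7]);
for _ in range(15):
    r=np.hypot(*(P[:,:2]-c).T);k=(r>50)&(r<63);x=circfit(P[k]);c=np.array(x[:2])
print("ringB",x,k.sum())
E
```

```text
[388.23776527  87.70801741 240.        ] [472.70110223  91.83671313 240.        ] [430.46943375  89.77236527 240.        ] 2.7984769210017433
rim [427.75347747  50.48452346 210.        ] [424.15916304 130.87203246 210.        ]
[array([539.4,  78.3, 208. ]), array([537.8, 114.3, 208. ])]
[array([492.2,  76.1, 208. ]), array([490.7, 110.4, 208. ])]
ringA (np.float64(433.9218431367643), np.float64(91.17901849963448), np.float64(56.21346651491724)) 710
ringB (np.float64(441.8001812569938), np.float64(-199.64995212905916), np.float64(56.45055445902417)) 836
```

>>> apply_moves:
  steps:
    - [1, -0.3, 0.1, 2, 0, 0, 0]
    - [1, 0, 0, 2, 0, 0, 0]
    - [1, 0, 0, 2, 0, 0, 0]
    - [1, 0, 0, 1.4, 0, 0, 0]
    - [1, 0, 0, 0, 0, 0, 0]

```text
time: 2.4
tool_pos: [427.6, 92.2, 226.6]
tool_rot: [-0.026, 1.0, -0.0, -0.002]
force: [0.8, 0.0, 0.2]
width: 85.4
```

>>> apply_moves:
  steps:
    - [-0.5, 0, 0, 0, 0, 0, 0]
    - [-0.5, 0, 0, 0, 0, 0, 0]
    - [-0.8, 0, 0, 0, 0, 0, 0]
    - [-1, 0, 0, 0, 0, 0, 0]
    - [-1, 0, 0, 0, 0, 0, 0]
    - [-1, 0, 0, 0, 0, 0, 0]
  newtons: 40

```text
time: 3.0
tool_pos: [429.1, 90.8, 228.4]
tool_rot: [-0.025, 1.0, 0.0, 0.0]
force: [-0.2, -1.1, 1.5]
width: 10.2
```

```bash
python3 - <<'E'
from h import *; from cell import bot,eyes
d=eyes.read_camera("wrist");cv2.imwrite("pics/w2.png",d["img"][:,:,::-1]);pickle.dump(d,open("w2.pkl","wb"))
where(bot.state())
E
```

```text
t 3.05 pos [429.   90.8 228.4] yawY 92.82 tilt 0.01 F [ 0.  -1.   2.4] T [-0.09  0.13  0.03] w 11.2 j [-0.53  0.1   0.22  2.05 -0.03  0.99  1.33]
```

View pics/w2.png

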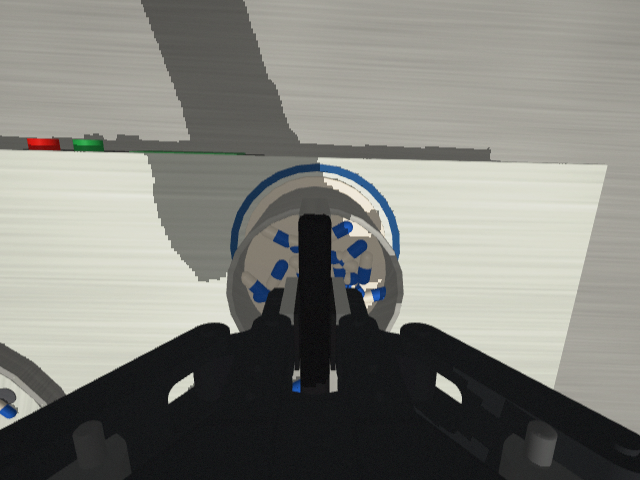

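>>> apply_moves:
  steps:
    - [-1, 0, -0.3, 0, 0, 0, 0]
    - [-1, 0, -0.7, 0, 0, 0, 0]
    - [-1, 0, -1, 0, 0, 0, 0]
    - [-1, 0, -1.4, 0, 0, 0, 0]
    - [-1, 0, -1.5, 0, 0, 0, 0]
    - [-1, 0, -1.5, 0, 0, 0, 0]
    - [-1, 0, -1.5, 0, 0, 0, 0]
    - [-1, 0, -1.5, 0, 0, 0, 0]
    - [-1, 0, -1, 0, 0, 0, 0]
    - [-1, 0, -0.6, 0, 0, 0, 0]

```text
time: 4.05
tool_pos: [434.5, -20.1, 228.5]
tool_rot: [-0.024, 1.0, 0.0, 0.0]
force: [-0.3, 3.3, 3.1]
width: 11.1
```

```bash
python3 - <<'E'
from h import *; from cell import bot
where(bot.state(),(440.2,-197.5,228.4))
E
```

```text
t 4.05 pos [434.5 -20.1 228.5] yawY 92.75 tilt 0.02 F [-0.3  3.3  3.1] T [0.56 0.02 0.06] w 11.1 j [-0.37  0.09  0.33  2.07 -0.04  0.99  1.6 ]
tool shift cm [  0.28 -17.75   0.  ]
```

>>> apply_moves:
  steps:
    - [-1, 0, -1, 0, 0, 0, 0]
    - [-1, 0, -1.7, 0, 0, 0, 0]
    - [-1, 0, -2.2, 0, 0, 0, 0]
    - [-1, 0, -2.5, 0, 0, 0, 0]
    - [-1, 0, -2.5, 0, 0, 0, 0]
    - [-1, 0, -2.4, 0, 0, 0, 0.3]
    - [-1, 0, -2, 0, 0, 0, 0.3]
    - [-1, 0, -1.4, 0, 0, 0, 0.4]
    - [-1, 0, -1, 0, 0, 0, 0.4]
    - [-1, 0, -0.5, 0, 0, 0, 0]

```text
time: 5.05
tool_pos: [442.5, -191.3, 228.4]
tool_rot: [-0.012, 1.0, 0.0, 0.0]
force: [0.3, 3.6, 6.3]
width: 11.4
```

>>> apply_moves:
  steps:
    - [-1, 0, 0, 0, 0, 0, 0]
    - [-1, 0, 0, 0, 0, 0, 0]

```text
time: 5.25
tool_pos: [442.6, -191.6, 228.5]
tool_rot: [-0.012, 1.0, -0.001, 0.0]
force: [0.5, -2.3, 4.6]
width: 11.2
```

```bash
python3 - <<'E'
from h import *; from cell import bot,eyes
for n in("top","wrist"):
  d=eyes.read_camera(n);cv2.imwrite(f"pics/{n}3.png",d["img"][:,:,::-1]);pickle.dump(d,open(f"{n}3.pkl","wb"))
  if n=="top": cv2.imwrite("pics/top3c.png",cv2.resize(d["img"][205:350,335:435,::-1],None,fx=4,fy=4,interpolation=cv2.INTER_CUBIC))
where(bot.state(),(440.2,-197.5,228.4))
E
```

```text
t 5.35 pos [ 442.6 -191.5  228.5] yawY 91.42 tilt 0.09 F [-0.6 -3.4  4. ] T [-0.5  -0.03 -0.01] w 10.9 j [-0.11  0.18  0.49  1.98 -0.1   1.    2.01]
tool shift cm [ 0.25 -0.6   0.01]
```

View pics/top3c.png

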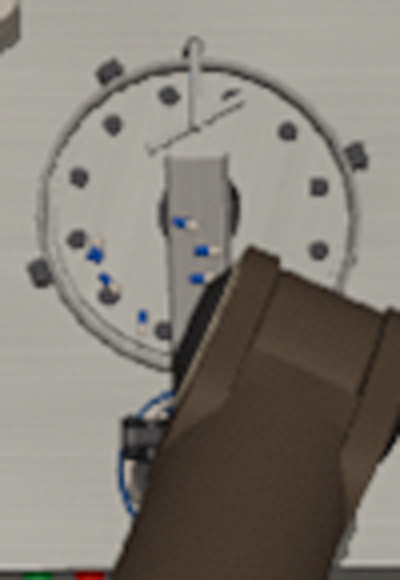

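View pics/wrist3.png

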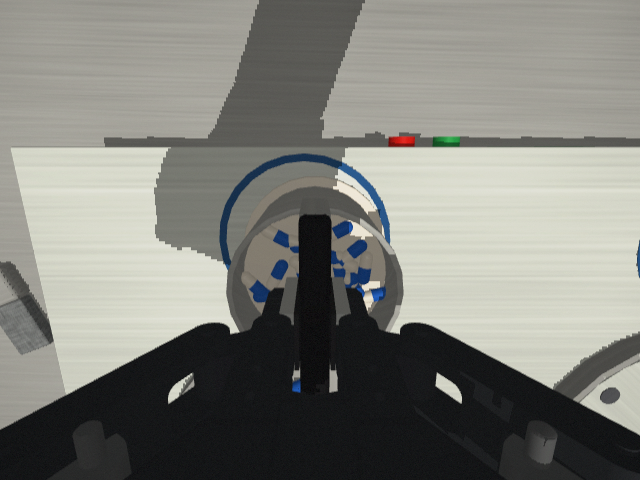

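```bash
cat > ring.py <<'E'
from h import *
def ring(f,c):
    d=pickle.load(open(f,"rb"));im=d["img"].astype(int);m=(im[:,:,2]-im[:,:,0]>50); 
    vs,us=np.nonzero(m);P=np.array([ray(d,u,v,130) for u,v in zip(us,vs)]);c=np.array(c,float)
    k=slice(None)
    for w in (12,8,6,4.5,4.5,4,4,4):
        for _ in range(4):
            r=np.hypot(*(P[:,:2]-c).T);k=abs(r-56.5)<w
            from scipy.optimize import least_squares
            c=least_squares(lambda c:np.hypot(*(P[k][:,:2]-c).T)-56.4,c,loss="soft_l1").x
    return c,k.sum()
E
python3 - <<'E'
from ring import *
print(ring("w2.pkl",(433,92)),"tool 429,90.8")
print(ring("wrist3.pkl",(440,-198)),"tool 442.6 -191.5")
E
```

```text
(array([434.06174548,  90.764395  ]), np.int64(1988)) tool 429,90.8
(array([ 441.23406494, -199.34470649]), np.int64(1937)) tool 442.6 -191.5
```

```bash
python3 - <<'E'
from ring import *
for f in("w2.pkl","wrist3.pkl"):
    d=pickle.load(open(f,"rb"))
    a,b=ray(d,314.5,214,240),ray(d,314.5,392,240);print(f,a[:2],b[:2],(a+b)[:2]/2)
d=pickle.load(open("top3.pkl","rb"))
g=lambda x,y,z:ray(d,335+(x+.5)/4-.5,205+(y+.5)/4-.5,z)[:2].round(1)
print("chute",g(166,155,208),g(228,157,208),"mid low",g(168,300,208),g(170,340,208))
print("capB sides z~172:",g(159,212,175),g(240,212,175))
print("disc outer ring l/r",g(38,220,150),g(356,220,150))
E
```

```text
w2.pkl [386.38473057  88.18081202] [460.83838307  91.87843468] [423.61155682  90.02962335]
wrist3.pkl [ 399.85007657 -193.12792549] [ 474.43781452 -191.25090154] [ 437.14394555 -192.18941351]
chute [ 635.6 -165.1] [ 634.9 -205.3] mid low [ 540.  -165.7] [ 514.1 -166.8]
capB sides z~172: [ 604.8 -163.5] [ 605.7 -216.9]
disc outer ring l/r [603.5 -84.7] [ 607.  -297.9]
```

>>> apply_moves:
  steps:
    - [-1, 0.1, -0.3, 0, 0, 0, 0]
    - [-1, 0.1, -0.35, 0, 0, 0, 0]
    - [-1, 0, 0, 0, 0, 0, 0]
    - [-1, 0, 0, 0, 0, 0, 0]

```text
time: 5.75
tool_pos: [440.9, -196.6, 228.5]
tool_rot: [-0.013, 1.0, 0.0, 0.0]
force: [0.5, 1.9, 5.3]
width: 11.2
```

```bash
python3 - <<'E'
from h import *; from cell import bot,eyes
from ring import ring
for n in("top","wrist","scene"):
  d=eyes.read_camera(n);cv2.imwrite(f"pics/{n}4.png",d["img"][:,:,::-1]);pickle.dump(d,open(f"{n}4.pkl","wb"))
  if n=="top": cv2.imwrite("pics/top4c.png",cv2.resize(d["img"][205:350,335:435,::-1],None,fx=4,fy=4,interpolation=cv2.INTER_CUBIC))
  if n=="scene": cv2.imwrite("pics/scene4c.png",cv2.resize(d["img"][160:280,200:340,::-1],None,fx=5,fy=5,interpolation=cv2.INTER_CUBIC))
where(bot.state(),(440.2,-197.5,228.4))
print(ring("wrist4.pkl",(440,-198)))
E
```

```text
t 5.90 pos [ 440.9 -196.5  228.4] yawY 91.50 tilt 0.05 F [0.9 0.5 5.1] T [ 0.22 -0.11 -0.01] w 11.1 j [-0.1   0.19  0.49  1.97 -0.1   1.01  2.03]
tool shift cm [ 0.08 -0.09  0.  ]
(array([ 441.33125837, -199.20817581]), np.int64(2003))
```

View pics/wrist4.png

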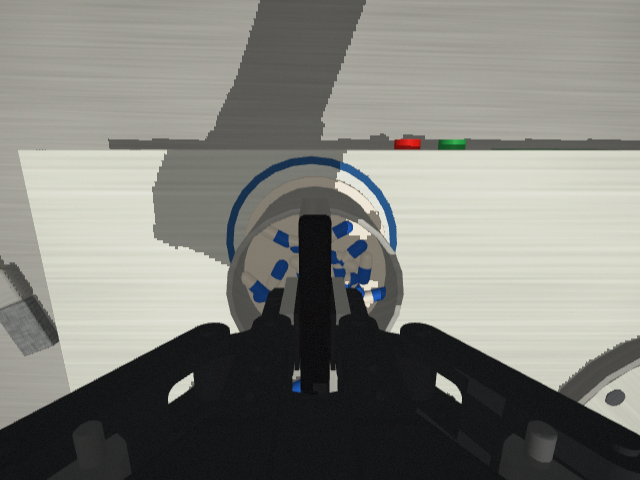

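View pics/scene4c.png

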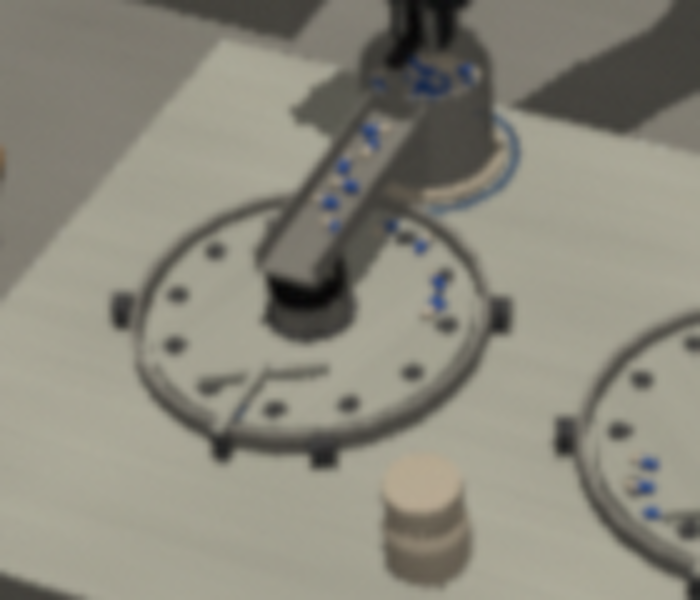

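>>> apply_moves:
  steps:
    - [-1, 0, -0.15, 0, 0, 0, 0]
    - [-1, 0, 0, 0, 0, 0, 0]
    - [-1, 0, 0, 0, 0, 0, 0]

```text
time: 6.2
tool_pos: [440.9, -197.5, 228.4]
tool_rot: [-0.013, 1.0, 0.001, 0.0]
force: [0.1, 3.4, 6.4]
width: 10.9
```

>>> apply_moves:
  steps:
    - [-0.7, 0, 0, 0, 0, 0, 0]
    - [-0.5, 0, 0, 0, 0, 0, 0]
    - [0, 0, 0, 0, 0, 0, 0]
    - [0.3, 0, 0, 0, 0, 0, 0]
    - [0.3, 0, 0, -0.5, 0, 0, 0]
    - [0.3, 0, 0, -1.5, 0, 0, 0]
    - [0.3, 0, 0, -3, 0, 0, 0]
    - [0.5, 0, 0, -3, 0, 0, 0]

```text
time: 7.0
tool_pos: [440.2, -198.9, 309.3]
tool_rot: [-0.012, 1.0, 0.0, -0.001]
force: [0.8, 0.7, -0.5]
width: 63.9
```

```bash
python3 - <<'E'
from h import *; from cell import bot,eyes
from ring import ring
for n in("wrist",):
  d=eyes.read_camera(n);cv2.imwrite(f"pics/{n}5.png",d["img"][:,:,::-1]);pickle.dump(d,open(f"{n}5.pkl","wb"))
where(bot.state(),(603.5,96.5,308))
E
```

```text
t 7.05 pos [ 442.2 -199.9  314.2] yawY 91.38 tilt 0.35 F [ 1.5 -0.7  4.3] T [-0.07 -0.21 -0.01] w 64.0 j [-0.13  0.1   0.5   1.85 -0.05  1.2   1.98]
tool shift cm [-16.84  29.24   0.68]
```

View pics/wrist5.png

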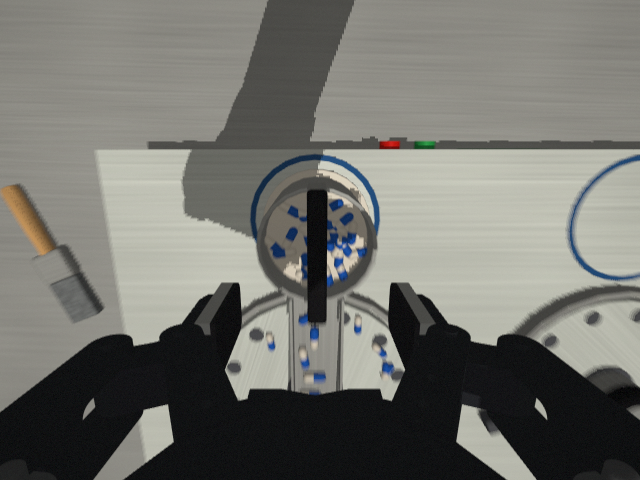

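>>> apply_moves:
  steps:
    - [0.7, -2.1, 3.6, 0, 0, 0, 0]
    - [1, -2.1, 3.6, 0, 0, 0, 0]
    - [1, -2.1, 3.6, 0, 0, 0, 0]
    - [1, -2.1, 3.6, 0, 0, 0, 0]
    - [1, -2.1, 3.6, 0, 0, 0, 0]
    - [1, -2.1, 3.6, 0, 0, 0, 0]
    - [1, -2.1, 3.6, 0, 0, 0, 0]
    - [1, -2.1, 4, 0, 0, 0, 0]

```text
time: 7.85
tool_pos: [602.1, 98.2, 308.6]
tool_rot: [-0.012, 1.0, -0.0, 0.0]
force: [0.2, -0.2, 0.1]
width: 85.3
```

>>> apply_moves:
  steps:
    - [1, 0, 0, 0, 0, 0, 8]
    - [1, 0, 0, 0, 0, 0, 8]
    - [1, 0, 0, 0, 0, 0, 8]
    - [1, 0, 0, 0, 0, 0, 8]
    - [1, 0, 0, 0, 0, 0, 8]
    - [1, 0, 0, 0, 0, 0, 8]
    - [1, 0, 0, 0, 0, 0, 8]
    - [1, 0, 0, 0, 0, 0, 8]
    - [1, 0, 0, 0, 0, 0, 8]
    - [1, 0, 0, 0, 0, 0, 8]

```text
time: 8.85
tool_pos: [601.3, 97.3, 308.4]
tool_rot: [0.635, 0.772, -0.0, 0.0]
force: [-0.3, 0.1, 0.1]
width: 85.3
```

```bash
python3 - <<'E'
from h import *; from cell import bot,eyes
for n in("wrist","top","scene"):
  d=eyes.read_camera(n);cv2.imwrite(f"pics/{n}6.png",d["img"][:,:,::-1]);pickle.dump(d,open(f"{n}6.pkl","wb"))
  if n=="top": cv2.imwrite("pics/top6c.png",cv2.resize(d["img"][205:350,335:435,::-1],None,fx=4,fy=4,interpolation=cv2.INTER_CUBIC))
where(bot.state(),(603.5,96.5,308))
E
```

```text
t 9.00 pos [601.3  97.4 308.3] yawY 11.61 tilt 0.01 F [-0.5 -0.1 -0.4] T [ 0.01  0.02 -0.01] w 85.6 j [-0.66  0.37  0.58  1.58 -0.21  1.26  0.15]
tool shift cm [-0.14  0.2   0.03]
```

View pics/wrist6.png

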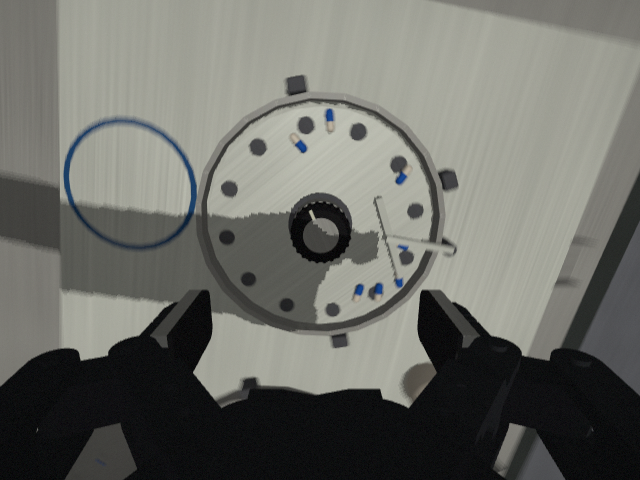

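View pics/top6c.png

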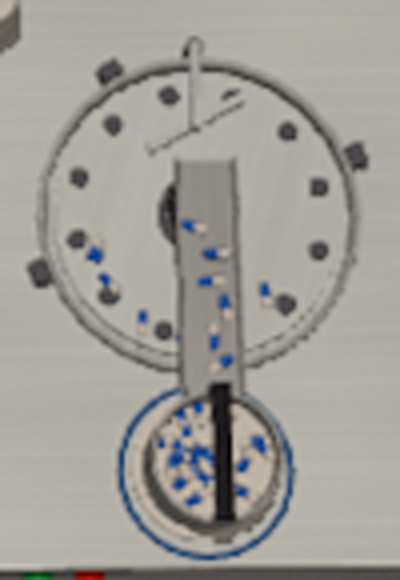

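View pics/scene6.png

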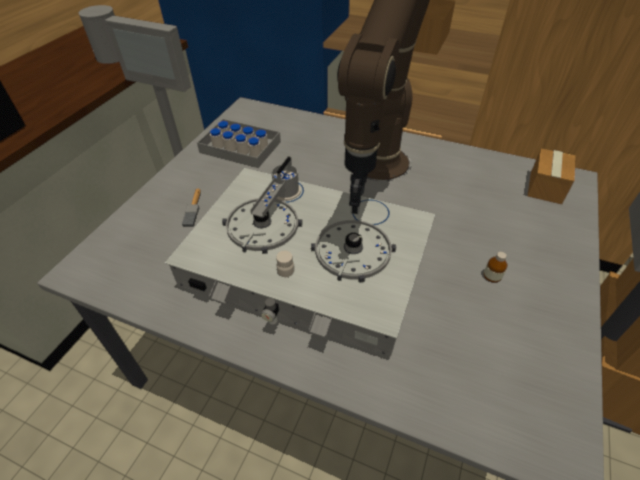

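```bash
python3 - <<'E'
from h import *
d=pickle.load(open("top6.pkl","rb"))
g=lambda x,y,z:ray(d,335+(x+.5)/4-.5,205+(y+.5)/4-.5,z)[:2].round(1)
print("bar",g(219,384,240),g(225,521,240))
print("chute",g(176,160,208),g(238,160,208),"near",g(182,390,208),g(243,385,208))
print("rim lr",g(146,460,210),g(281,460,210), "cam", d["cam_to_world"][:3,3])
# wrist cap
d=pickle.load(open("wrist6.pkl","rb"))
print("cap top", ray(d,321,235,181), ray(d,292,232,175),ray(d,351,232,175),"line",ray(d,309,210,181),ray(d,315,222,181))
# disc inner edge
print("ringA center approx", ray(d,322,215,152))
im=d["img"][180:280,270:370,::-1];cv2.imwrite("pics/capc.png",cv2.resize(im,None,fx=6,fy=6,interpolation=2))
from ring import ring
print(ring("wrist6.pkl",(433,92)))
E
```

```text
bar [ 481.8 -193.9] [ 397.4 -196.6]
chute [ 632.3 -171.5] [ 633.  -211.7] near [ 482.2 -174.2] [ 486. -213.]
rim lr [ 437.2 -151. ] [ 438.7 -235.9] cam [ 274.41784953  -19.19162916 1677.54186467]
cap top [606.33968006  94.87251018 181.        ] [583.75102229  91.30594809 175.        ] [629.6019005 100.3047526 175.       ] line [593.48641269 112.41728147 181.        ] [599.77392435 104.11717067 181.        ]
ringA center approx [605.78431661 104.75695692 152.        ]
(array([433.70826253,  92.44726613]), np.int64(656))
```

View pics/capc.png

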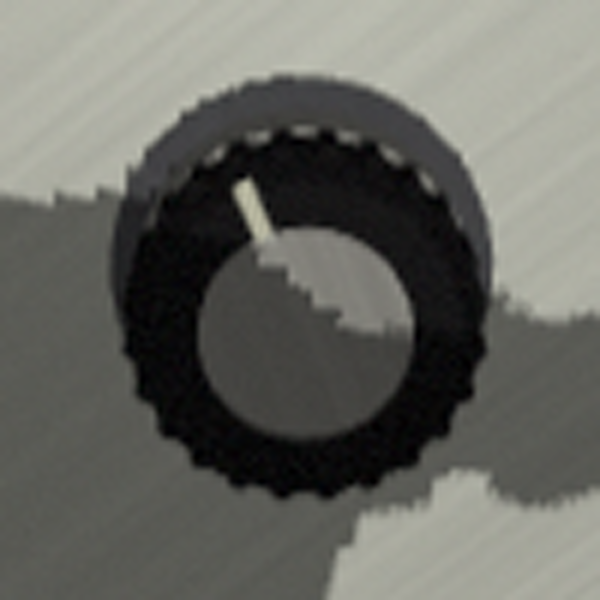

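```bash
python3 - <<'E'
from ring import *
print(ring("wrist5.pkl",(440,-198)))
d=pickle.load(open("wrist5.pkl","rb"))
a,b=ray(d,316.5,190,240),ray(d,316,322,240);print(a,b,(a+b)/2)
# cap top fits, crop/6
d=pickle.load(open("wrist6.pkl","rb"))
f=lambda x,y,z:ray(d,270+(x+.5)/6-.5,180+(y+.5)/6-.5,z)[:2]
for z in(181,):
    c=[f(306,334,z),f(198,334,z),f(414,334,z),f(306,226,z),f(306,438,z)];print(np.round(c,1))
print("grip",f(306,312,181),f(126,320,181),f(487,320,181))
E
```

```text
(array([ 441.85565484, -198.9396892 ]), np.int64(631))
[ 399.69127007 -199.30807092  240.        ] [ 484.93973845 -197.37126698  240.        ] [ 442.31550426 -198.33966895  240.        ]
[[606.1  94.6]
 [592.4  91.9]
 [619.8  97.3]
 [603.2 108.6]
 [608.9  80.8]]
grip [605.48197629  97.49350284] [582.89201245  91.97329759] [628.62480916 100.94876217]
```

>>> apply_moves:
  steps:
    - [1, -0.2, 0.4, 3, 0, 0, 0]
    - [1, 0, 0, 3, 0, 0, 0]
    - [1, 0, 0, 3, 0, 0, 0]
    - [1, 0, 0, 2.5, 0, 0, 0]
    - [1, 0, 0, 1.7, 0, 0, 0]
    - [1, 0, 0, 1, 0, 0, 0]
    - [1, 0, 0, 0, 0, 0, 0]
    - [1, 0, 0, 0, 0, 0, 0]

```text
time: 9.8
tool_pos: [606.1, 96.1, 167.0]
tool_rot: [0.633, 0.774, 0.0, 0.0]
force: [-0.6, 1.0, -0.1]
width: 85.3
```

>>> apply_moves:
  steps:
    - [0.4, 0, 0, 0, 0, 0, 0]
    - [0.2, 0, 0, 0, 0, 0, 0]
    - [0, 0, 0, 0, 0, 0, 0]
    - [-0.2, 0, 0, 0, 0, 0, 0]
    - [-0.5, 0, 0, 0, 0, 0, 0]
    - [-0.5, 0, 0, 0, 0, 0, 0]
  newtons: 40

```text
time: 10.4
tool_pos: [606.0, 96.2, 167.3]
tool_rot: [0.633, 0.774, 0.001, 0.0]
force: [-1.4, -0.5, 5.6]
width: 47.2
```

```bash
python3 - <<'E'
from h import *; from cell import bot,eyes
for n in("wrist",):
  d=eyes.read_camera(n);cv2.imwrite(f"pics/{n}7.png",d["img"][:,:,::-1]);pickle.dump(d,open(f"{n}7.pkl","wb"))
where(bot.state(),(605.3,96,165))
E
```

```text
t 10.45 pos [606.   96.2 167.3] yawY 11.44 tilt 0.08 F [-1.6 -0.   6. ] T [-0.03  0.34  0.03] w 46.9 j [-0.61  0.5   0.53  1.74 -0.29  0.98  0.22]
tool shift cm [-0.01 -0.08  0.23]
```

View pics/wrist7.png

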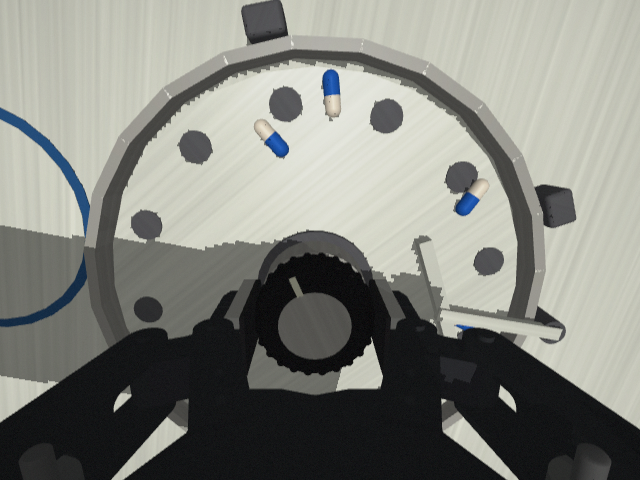

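>>> apply_moves:
  steps:
    - [-0.5, 0, 0, 0, 0, 0, -3]
    - [-0.5, 0, 0, 0, 0, 0, -3]
    - [-0.5, 0, 0, 0, 0, 0, -3]
    - [-0.5, 0, 0, 0, 0, 0, 0]

```text
time: 10.85
tool_pos: [606.3, 96.3, 167.3]
tool_rot: [0.57, 0.822, 0.001, 0.001]
force: [-0.1, 0.4, 5.5]
width: 47.0
```

```bash
python3 - <<'E'
from h import *; from cell import bot,eyes
where(bot.state(),(605.3,96,165))
E
```

```text
t 10.85 pos [606.3  96.3 167.3] yawY 20.49 tilt 0.12 F [-0.1  0.4  5.5] T [0.08 0.14 0.06] w 47.0 j [-0.59  0.49  0.49  1.73 -0.27  0.98  0.36]
tool shift cm [ 0.   -0.1   0.23]
```

>>> apply_moves:
  steps:
    - [-0.5, 0, 0, 0, 0, 0, -2]
    - [-0.5, 0, 0, 0, 0, 0, -2]
    - [-0.5, 0, 0, 0, 0, 0, 0]

```text
time: 11.15
tool_pos: [606.4, 96.2, 167.3]
tool_rot: [0.542, 0.841, 0.001, 0.001]
force: [-0.0, 0.5, 5.6]
width: 46.8
```

```bash
python3 - <<'E'
from h import *; from cell import bot,eyes
where(bot.state(),(605.3,96,165))
E
```

```text
t 11.15 pos [606.4  96.2 167.3] yawY 24.43 tilt 0.12 F [-0.   0.5  5.6] T [0.   0.12 0.  ] w 46.8 j [-0.57  0.49  0.47  1.73 -0.26  0.98  0.42]
tool shift cm [ 0.02 -0.11  0.23]
```

>>> apply_moves:
  steps:
    - [-0.5, 0, 0, 0, 0, 0, -2]
    - [-0.5, 0, 0, 0, 0, 0, -2]
    - [-0.5, 0, 0, 0, 0, 0, 0]

```text
time: 11.45
tool_pos: [606.3, 96.1, 167.3]
tool_rot: [0.512, 0.859, 0.001, 0.001]
force: [-0.5, 0.9, 5.6]
width: 47.0
```

```bash
python3 - <<'E'
from h import *; from cell import bot,eyes
d=eyes.read_camera("wrist");cv2.imwrite(f"pics/wrist8.png",d["img"][:,:,::-1])
where(bot.state(),(605.3,96,165))
E
```

```text
t 11.50 pos [606.3  96.1 167.3] yawY 28.35 tilt 0.10 F [-0.3  0.4  6. ] T [-0.06  0.18 -0.1 ] w 47.0 j [-0.56  0.49  0.45  1.73 -0.25  0.98  0.48]
tool shift cm [ 0.04 -0.09  0.23]
```

View pics/wrist8.png

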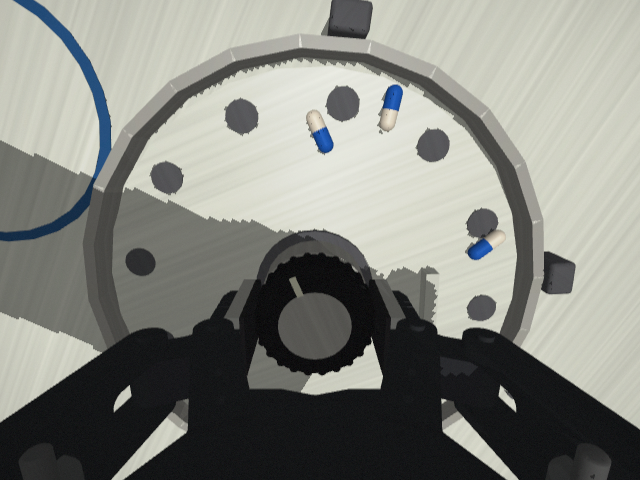

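>>> apply_moves:
  steps:
    - [-0.5, 0, 0, 0, 0, 0, -3]
    - [-0.5, 0, 0, 0, 0, 0, -3]
    - [-0.5, 0, 0, 0, 0, 0, -3]
    - [-0.5, 0, 0, 0, 0, 0, 0]

```text
time: 11.9
tool_pos: [607.5, 94.3, 167.3]
tool_rot: [0.444, 0.896, 0.001, 0.002]
force: [3.9, -3.6, 2.1]
width: 46.7
```

```bash
python3 - <<'E'
from h import *; from cell import bot,eyes
where(bot.state(),(605.3,96,165))
E
```

```text
t 11.90 pos [607.5  94.3 167.3] yawY 37.26 tilt 0.25 F [ 3.9 -3.6  2.1] T [-0.69 -0.86 -0.79] w 46.7 j [-0.53  0.48  0.42  1.73 -0.23  0.97  0.62]
tool shift cm [ 0.27 -0.07  0.23]
```

```bash
python3 - <<'E'
from h import *; from cell import bot,eyes
d=eyes.read_camera("wrist");cv2.imwrite(f"pics/wrist9.png",d["img"][:,:,::-1])
where(bot.state(),(605.3,96,165))
E
```

```text
t 11.95 pos [607.5  94.2 167.3] yawY 37.19 tilt 0.24 F [ 3.9 -3.8  2.5] T [-0.77 -0.84 -0.81] w 46.6 j [-0.53  0.48  0.42  1.73 -0.23  0.97  0.62]
tool shift cm [ 0.27 -0.07  0.23]
```

View pics/wrist9.png

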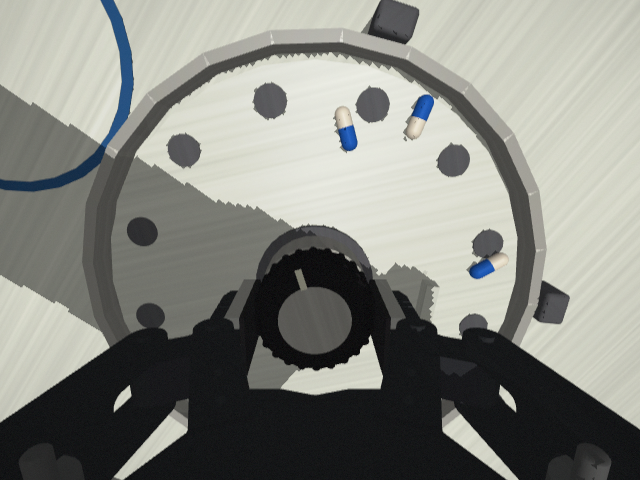

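>>> apply_moves:
  steps:
    - [-0.5, 0, 0, 0, 0, 0, 4]
    - [-0.5, 0, 0, 0, 0, 0, 4]
    - [-0.5, 0, 0, 0, 0, 0, 4]
    - [-0.5, 0, 0, 0, 0, 0, 4]
    - [-0.5, 0, 0, 0, 0, 0, 4]
    - [-0.5, 0, 0, 0, 0, 0, 0]

```text
time: 12.55
tool_pos: [606.7, 95.4, 167.2]
tool_rot: [0.593, 0.805, 0.001, 0.001]
force: [1.5, -2.5, 4.3]
width: 46.8
```

```bash
python3 - <<'E'
from h import *; from cell import bot,eyes
where(bot.state(),(605.3,96,165))
E
```

```text
t 12.55 pos [606.7  95.4 167.2] yawY 17.21 tilt 0.15 F [ 1.5 -2.5  4.3] T [-0.43 -0.14 -0.08] w 46.8 j [-0.6   0.5   0.5   1.73 -0.28  0.98  0.31]
tool shift cm [ 0.1  -0.11  0.22]
```

>>> apply_moves:
  steps:
    - [-0.5, 0, 0, 0, 0, 0, 4]
    - [-0.5, 0, 0, 0, 0, 0, 4]
    - [-0.5, 0, 0, 0, 0, 0, 4]
    - [-0.5, 0, 0, 0, 0, 0, 4]
    - [-0.5, 0, 0, 0, 0, 0, 0]

```text
time: 13.05
tool_pos: [606.7, 95.4, 167.3]
tool_rot: [0.7, 0.715, 0.001, 0.001]
force: [1.3, -1.7, 6.7]
width: 46.4
```

```bash
python3 - <<'E'
from h import *; from cell import bot,eyes
where(bot.state(),(605.3,96,165))
E
```

```text
t 13.05 pos [606.7  95.4 167.3] yawY 1.22 tilt 0.15 F [ 1.3 -1.7  6.7] T [-0.45 -0.19 -0.05] w 46.4 j [-0.64  0.51  0.57  1.74 -0.32  0.99  0.07]
tool shift cm [ 0.06 -0.14  0.23]
```

>>> apply_moves:
  steps:
    - [-0.5, 0, 0, 0, 0, 0, 4]
    - [-0.5, 0, 0, 0, 0, 0, 4]
    - [-0.5, 0, 0, 0, 0, 0, 4]
    - [-0.5, 0, 0, 0, 0, 0, 4]
    - [-0.5, 0, 0, 0, 0, 0, 0]

```text
time: 13.55
tool_pos: [606.7, 95.4, 167.2]
tool_rot: [0.792, 0.61, 0.001, 0.001]
force: [0.6, -1.7, 5.6]
width: 46.6
```

```bash
python3 - <<'E'
from h import *; from cell import bot,eyes
where(bot.state(),(605.3,96,165))
d=eyes.read_camera("wrist");cv2.imwrite(f"pics/wrist10.png",d["img"][:,:,::-1])
E
```

```text
t 13.55 pos [606.7  95.4 167.2] yawY -14.78 tilt 0.15 F [ 0.6 -1.7  5.6] T [-0.47 -0.14 -0.08] w 46.6 j [-0.69  0.52  0.64  1.74 -0.36  1.   -0.17]
tool shift cm [ 0.02 -0.15  0.22]
```

View pics/wrist10.png

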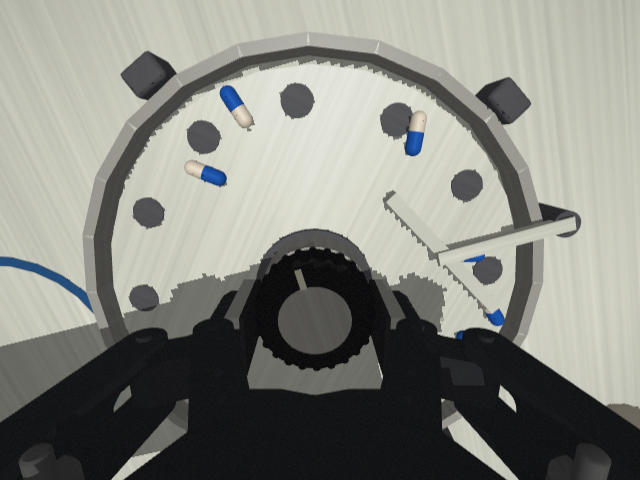

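>>> apply_moves:
  steps:
    - [-0.5, 0, 0, 0, 0, 0, 5]
    - [-0.5, 0, 0, 0, 0, 0, 5]
    - [-0.5, 0, 0, 0, 0, 0, 5]
    - [-0.5, 0, 0, 0, 0, 0, 5]
    - [-0.5, 0, 0, 0, 0, 0, 5]
    - [-0.5, 0, 0, 0, 0, 0, 5]
    - [-0.5, 0, 0, 0, 0, 0, 5]
    - [-0.5, 0, 0, 0, 0, 0, 5]
    - [-0.5, 0, 0, 0, 0, 0, 5]
    - [-0.5, 0, 0, 0, 0, 0, 0]

```text
time: 14.6
tool_pos: [606.6, 96.0, 167.3]
tool_rot: [0.965, 0.261, 0.001, 0.0]
force: [0.8, -1.4, 7.6]
width: 46.4
```

```bash
python3 - <<'E'
from h import *; from cell import bot,eyes
where(bot.state(),(605.3,96,165))
d=eyes.read_camera("wrist");cv2.imwrite(f"pics/wrist11.png",d["img"][:,:,::-1])
E
```

```text
t 14.60 pos [606.6  96.  167.3] yawY -59.78 tilt 0.13 F [ 0.8 -1.4  7.6] T [-0.21  0.02 -0.09] w 46.4 j [-0.82  0.59  0.85  1.75 -0.5   1.04 -0.83]
tool shift cm [-0.11 -0.07  0.23]
```

View pics/wrist11.png

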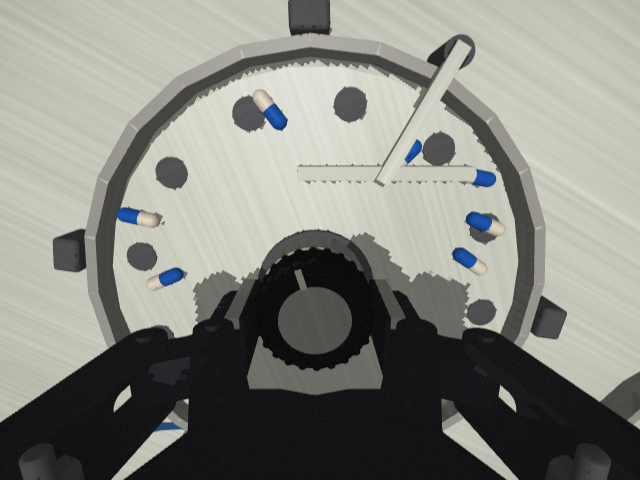

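>>> apply_moves:
  steps:
    - [-0.5, 0, 0, -0.2, 0, 0, 0]
    - [-0.5, 0, 0, -0.2, 0, 0, 0]
    - [-0.5, 0, 0, -0.2, 0, 0, 0]
    - [-0.5, 0, 0, 0, 0, 0, 0]

```text
time: 15.05
tool_pos: [605.5, 96.1, 172.3]
tool_rot: [0.965, 0.262, -0.0, -0.0]
force: [0.6, -1.2, -0.8]
width: 46.9
```

```bash
python3 - <<'E'
from h import *; from cell import bot,eyes
where(bot.state(),(605.3,96,165))
d=eyes.read_camera("wrist");cv2.imwrite(f"pics/wrist12.png",d["img"][:,:,::-1])
E
```

```text
t 15.05 pos [605.5  96.1 172.3] yawY -59.58 tilt 0.02 F [ 0.6 -1.2 -0.8] T [-0.21  0.07 -0.03] w 46.9 j [-0.82  0.58  0.85  1.74 -0.49  1.05 -0.83]
tool shift cm [-0.02  0.    0.73]
```

View pics/wrist12.png

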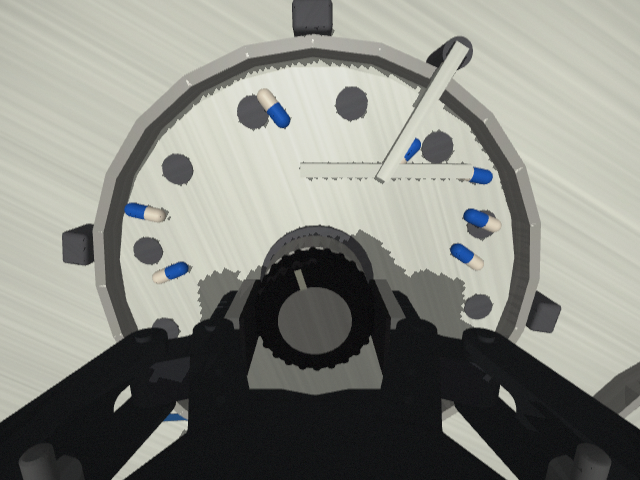

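>>> apply_moves:
  steps:
    - [-0.5, 0, 0, -0.4, 0, 0, 0]
    - [-0.5, 0, 0, -0.6, 0, 0, 0]
    - [-0.5, 0, 0, -1, 0, 0, 0]
    - [-0.5, 0, 0, -1.5, 0, 0, 0]
    - [-0.5, 0, 0, -1.7, 0, 0, 0]
    - [-0.5, 0, 0, -1.7, 0, 0, 0]
    - [-0.5, 0, 0, -1.2, 0, 0, 0]
    - [-0.5, 0, 0, -0.8, 0, 0, 0]
    - [-0.5, 0, 0, -0.4, 0, 0, 0]
    - [-0.5, 0, 0, 0, 0, 0, 0]

```text
time: 16.1
tool_pos: [605.7, 96.2, 265.6]
tool_rot: [0.965, 0.263, 0.0, -0.0]
force: [0.6, -0.1, -1.9]
width: 46.6
```

>>> apply_moves:
  steps:
    - [-0.5, 0, 0, 0, 0, 0, 0]
    - [-0.5, 0, 0, 0, 0, 0, 0]
    - [-0.5, 0, 0, 0, 0, 0, 0]
    - [-0.5, 0, 0, 0, 0, 0, 0]

```text
time: 16.5
tool_pos: [605.5, 96.1, 264.9]
tool_rot: [0.965, 0.262, -0.0, 0.0]
force: [-0.1, -0.2, -1.2]
width: 46.8
```

```bash
python3 - <<'E'
from h import *; from cell import bot,eyes
where(bot.state())
for n in("wrist","top","scene"):
  d=eyes.read_camera(n);cv2.imwrite(f"pics/{n}13.png",d["img"][:,:,::-1])
  if n=="scene": cv2.imwrite("pics/s13c.png",cv2.resize(d["img"][140:290,210:410,::-1],None,fx=4,fy=4,interpolation=2))
  if n=="top": cv2.imwrite("pics/t13c.png",cv2.resize(d["img"][170:350,200:460,::-1],None,fx=3,fy=3,interpolation=2))
E
```

```text
t 16.50 pos [605.5  96.1 264.9] yawY -59.58 tilt 0.03 F [-0.1 -0.2 -1.2] T [-0.02  0.02 -0.01] w 46.8 j [-0.87  0.49  0.92  1.64 -0.41  1.22 -0.9 ]
```

View pics/s13c.png

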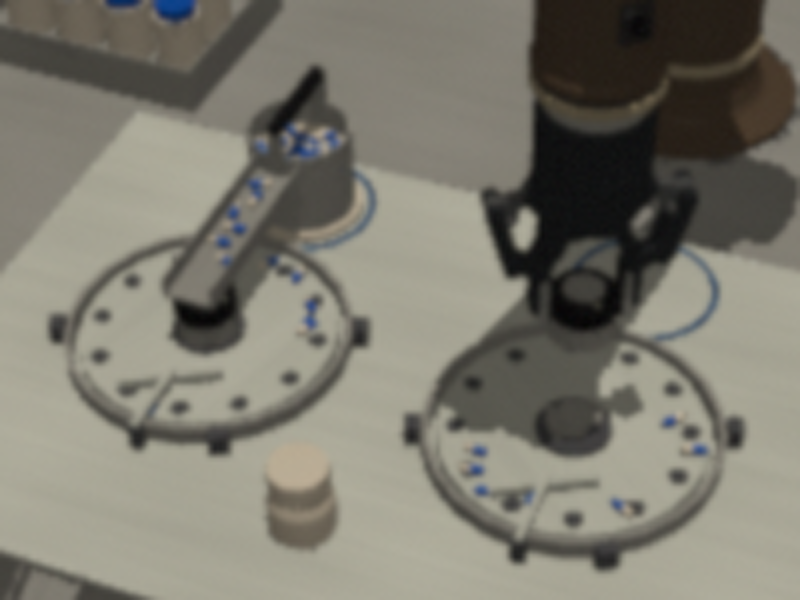

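View pics/t13c.png

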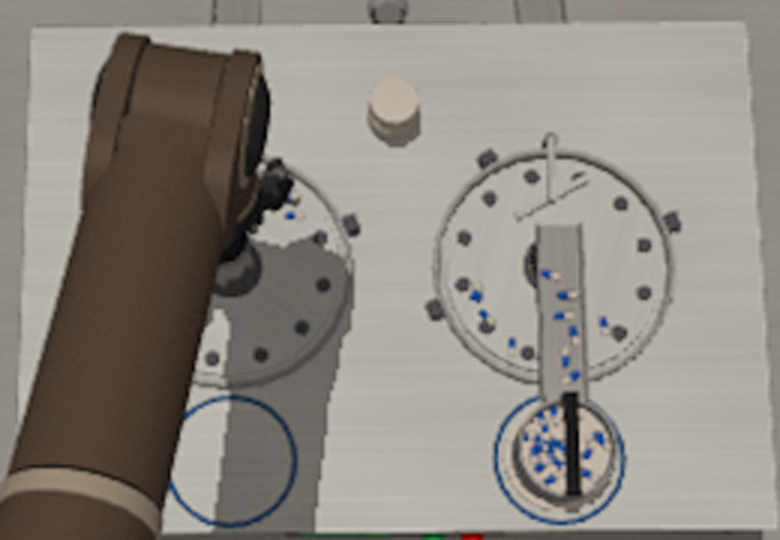

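View pics/wrist13.png

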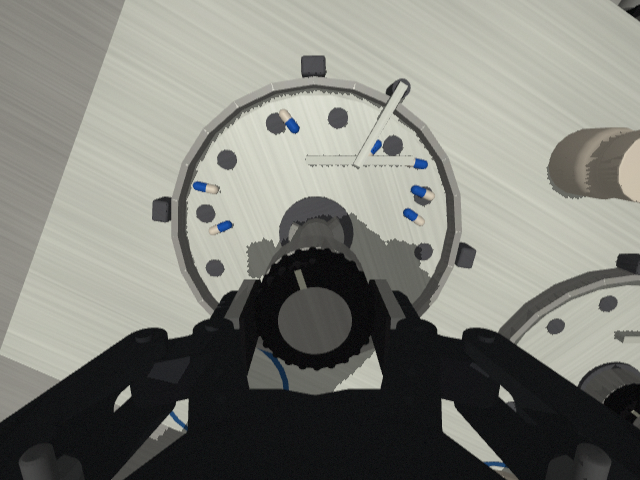

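```bash
python3 -c "
from cell import bot
print(bot.job_done())"
```

```text
the job is handed in; nothing more can be done
None
```

The pot now stands inside the empty blue ring, and the cap of the cleared disc is off and held in the gripper. I handed the job in at about 16.6 s of the 61 s allowed.

- **Pot:** I gripped it by its bar and slid it flat along the deck. There was 2–6 N of downward force throughout and no lifting.
- **Pot position:** the last wrist-camera check put the pot within about 1 mm of the ring's centre. The top camera read about 2 mm off, so the two disagree slightly. Both are inside the 6 mm clearance. The chute lies over the other disc's cap.
- **Cap:** I turned it anticlockwise first, and it met a stop after about 18°. The gripper went on to about 26°, slipped about 7° on the cap, and felt about 0.8 N·m before I reversed. Clockwise, the cap turned freely to about 78° past its start and then lifted off without resistance.
- **Final state:** the cap is held still and upright, with the tool tilted 0.03°. Its underside is about 100 mm above the disc's top face, going by how far the tool was raised.
- **Surroundings:** the jar and the other cap look untouched in the last pictures. I never went near the bottle or the brush, but I did not check them again at the end.

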